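# Set the seasonings in order on the oak tray

### The arm

A 6-joint arm with a two-finger parallel gripper is mounted at the origin on a cart in front of the work surface, level with it; the furniture and walls round the work are solid. World frame = base frame: x ahead of the robot, y to its left, z up, the work surface at z = 0. Lengths are in mm, angles in rad, forces in N, time in s.
With the tool pointing down it reaches from about 300 to 775 mm from the base axis. Payload 14.6 kg.
Tool frame: the origin (TCP) lies on the mounting face of the last link; the fingertips stand 199 mm ahead of it and the grasp point (between the pads) lies 180 mm ahead of it; z points along the fingers, y is the line along which they close (so a half turn about z gives the same grasp; the last joint's range is limited). The gripper opens to 94 mm and grips with 3 to 60 N. Pads are 16 mm wide; open, the fingers measure 119 mm over their backs; the gripper's body (75 mm by 177 mm) begins 78 mm behind the grasp point.
Start: joints at [1.115, 0.3, 1.521, -0, 1.321, -0.067], TCP at [208.49, 508.943, 404.646] pointing down, gripper open.
Joint ranges: [-3.03, 3.03], [-0.79, 2.21], [0.23, 2.52], [-1.04, 4.18], [0, 3.07], [-2.55, 2.55]. Speed limits (rad/s): [2.22, 2.22, 2.57, 3.14, 3.14, 3.14].

### API

Orientations are given as [roll, pitch, yaw] about the fixed x, y, z axes, in that order (R = Rz(yaw) Ry(pitch) Rx(roll)).
In Python, from cell import manip gives the robot as it stands. The module is installed in compiled form; this text tells all that it offers.
- The arm moves only by the shell command python3 -m creep 'ROWS' [FORCE]. ROWS is a JSON object of lists of equal length, an entry for each row: "slide": the shift along the world's x, y, z in cm, a list of three; "turn": the turn about the world's z in rad; "claw": the opening, from 0 (shut) to 1 (fully open). A call has 1 to 8 rows; each row shifts and turns the commanded pose from where the row before left it; what a row does not reach is not made up. A row lasts 1/8 s, in which the tool goes at most 62.5 mm and 10.7 degrees, less where a joint would pass 70% of its speed; a pose out of reach is approached as far as the arm can. A call with a gripper value outside its range is refused whole. The fingers move at their own pace and stop on an object; FORCE is the grip in N (left out, the last holds). Time passes only in rows, so rows that do not move let the fingers close. It gives the time, the measured TCP pose, the force, the opening and the grip force at its end, in the units of the state.
- manip.read_state(): the state, without advancing time (a new reading comes with each control period).
- manip.camera(name): name is "scene" or "side" or "wrist"; returns (picture, depth): 480x640x3 uint8, red, green, blue; 480x640 float32, mm along the optical axis (not along the pixel's ray), 0 where there is no reading.
- manip.calibration(name): a dict with "intrinsics" (3x3 intrinsics, pixels), "pose" (4x4, takes a point from camera to world coordinates). Camera axes: x right, y up, looking along -z (the intrinsics and any distortion apply to the point x, -y, -z); pixel columns grow to the right and rows downward; lengths in mm; the calibration is good to about 2 mm. A picture is of the moment at which its call begins: read the wrist's pose just before it. calibration takes no time and is no camera call; for the wrist camera it gives the pose at the moment of the call.
- manip.sign_off(): hands the job in; it is judged then, once.
Trained networks look in the newest picture that a camera, given by its name, has taken for a name from the list of things; names that differ only in an ending like _2 or _b are one class to them, and where a whole thing is asked for, a point or a joint stands for the part that bears it (a point fixed in the world has none). Each returns a list of dicts, best first, with "score" (0 to 1); they miss things now and then, are a little off and sometimes report something else, mostly with a low value. They report only what shows in the picture. A call takes as long as a camera call. They do not tell look-alikes from the thing itself.
- manip.cut_out(query, camera): "mask" (480x640 bool, what is visible of it) and "position" ([column, row] in pixels, amid what is visible of it).
The state is a dict: "clock": time; "joints": joint angles; "qd": joint speeds; "effort": joint torques, N m; "eef_pos": TCP position; "eef_rot": TCP orientation; "wrist_force": force on the tool from outside, world axes, zero at the start; "moment": the same for the moment, N m; "finger_gap": finger opening in mm; "finger_force": force on a finger pad.
Only numpy, scipy, OpenCV 4.12 (cv2) and the standard library are available. Lean on these libraries where they do the work, as an engineer would, in place of code of your own. Each camera call takes 0.05 s, during which the arm holds its last target. There are 200 camera calls.

### The job

Stand the four seasonings that are lined up in front of the oak tray upright in the four round wells of the tray, one in each. The small turned wooden mill goes in the end well that has the flat fish tin behind it and the shaker goes in the well at the opposite end; between these two, the cork-lidded glass jar stands next to the mill and the green-capped jar next to the shaker. Leave the tin and the lemon where they are.

Things in the scene. Friction and masses are not known exactly. Their poses are not given: they have to be found in the camera images.
- mill_mid (a point): (like the other three seasonings it stands on the worktop between the tray and the robot; similar jars far back on the worktop are not meant) small turned beech-wood mill with a waisted body and a small metal knob on top, 52 mm across at foot and head, 128 mm tall, loose, standing upright; this point is on its axis half-way up (64 mm above its foot), z up along its axis; 0.16 kg, hold it round the body
- shaker_mid (a point): clear glass shaker with a grey domed metal top, half full, round, 44 mm across, 90 mm tall (dome, 34 mm across, from 74 mm up), loose, upright; this point is on its axis half-way up (45 mm above its foot), z up; 0.1 kg
- green_jar_mid (a point): glass spice jar with a dark green cap and a paper label, round, 46 mm across, 106 mm tall, loose, upright; this point is on its axis half-way up (53 mm above its foot), z up; 0.11 kg
- cork_jar_mid (a point): glass spice jar with a broad brown cork-wood lid and a black label, round, body 46 mm and lid 48 mm across, 96 mm tall (lid from 73 mm up), loose, upright; this point is on its axis half-way up (48 mm above its foot), z up; 0.14 kg
- tray: light oak tray, a low bar 88 mm wide (its x) and 296 mm long (its y), 16 mm tall, fixed to the worktop; origin at the centre of its underside, z up, +x roughly away from the robot, +y roughly to the robot's left. Four round wells in a row along y, centred at x = 0 and y = +108, +36, -36 and -108 mm, each 62 mm across and 6 mm deep, their cork-faced floors 10 mm above the worktop
- tin: flat oblong fish tin, pale grey with a blue-green lid, 63 x 105 mm and 26 mm tall, loose, its long side roughly along the tray; origin at the centre of its underside. It stands on the worktop about 110 mm behind (+x of the tray) one end well, at the left or at the right, and marks that end; it is not to be moved
- lemon: yellow lemon, 75 x 58 x 59 mm, loose, lying on its side; origin at the centre of its underside. It lies about 110 mm behind the other end well of the tray; not to be moved
Things that resemble listed ones, but are neither listed nor needed, are in the scene too. What is shaped like the part that bears green_jar_mid but turquoise is not meant.

How it is judged (in metres and radians):
At the end, for the whole second after the job is handed in: Each seasoning stands upright (within 0.1 rad), at rest and released on the floor of its own well (height within 4 mm, centre within 12 mm of the well's centre along and across the tray), in this order along the tray from the tin's end: wooden mill, cork-lidded jar, green-capped jar, shaker (x of mill_mid in the frame of tray between -0.012 and 0.012 m and z of mill_mid in the frame of tray between 0.07 and 0.078 m and angle between each of mill_mid, shaker_mid, green_jar_mid, cork_jar_mid's own z axis and vertical below 0.1 rad and linear speed of each of mill, shaker, green_jar, cork_jar below 0.02 m/s and x of shaker_mid in the frame of tray between -0.012 and 0.012 m and z of shaker_mid in the frame of tray between 0.051 and 0.059 m and x of green_jar_mid in the frame of tray between -0.012 and 0.012 m and z of green_jar_mid in the frame of tray between 0.059 and 0.067 m and x of cork_jar_mid in the frame of tray between -0.012 and 0.012 m and z of cork_jar_mid in the frame of tray between 0.054 and 0.062 m and ((y of tin in the frame of tray above 0 m and y of mill_mid in the frame of tray between 0.096 and 0.12 m and y of cork_jar_mid in the frame of tray between 0.024 and 0.048 m and y of green_jar_mid in the frame of tray between -0.048 and -0.024 m and y of shaker_mid in the frame of tray between -0.12 and -0.096 m) or (y of tin in the frame of tray below 0 m and y of mill_mid in the frame of tray between -0.12 and -0.096 m and y of cork_jar_mid in the frame of tray between -0.048 and -0.024 m and y of green_jar_mid in the frame of tray between 0.024 and 0.048 m and y of shaker_mid in the frame of tray between 0.096 and 0.12 m))); the robot touches nothing.
It fails at once if the lemon is moved by more than 25 mm (distance of lemon from where it was at the start of the episode above 0.025 m).
It fails at once if the flat tin is moved by more than 25 mm (distance of tin from where it was at the start of the episode above 0.025 m).
It also fails if it takes over 102 s, if anything falls off the work surface, if the arm or the gripper's body presses on something with over 40 N, if the wrist force passes 120 N, or if a joint passes its speed limit or range.

## Working session

There is one attempt and no reset: what is moved stays moved. The work goes in short steps, Python scripts to look and compute and a shell command to move; the robot and the scene stay as the last step left them, time stands still between calls to the robot, and variables do not carry over. Pictures are saved under pics/ and viewed, at most 14 in all, crops included, and the job is handed in when it is done.

```bash
mkdir -p pics; cat > h.py <<'E'
import numpy as np, cv2
from cell import manip
def world(cam,u,v,d,cal=None):
    c=cal or manip.calibration(cam); K=np.array(c["intrinsics"]); T=np.array(c["pose"])
    u,v,d=map(np.asarray,(u,v,d))
    p=np.stack([(u-K[0,2])/K[0,0]*d,-(v-K[1,2])/K[1,1]*d,-d,np.ones_like(d)],-1)
    return (p@T.T)[...,:3]
def maskpts(cam,m,depth,cal=None):
    v,u=np.nonzero(m&(depth>0)); return world(cam,u,v,depth[v,u].astype(float),cal)
def save(n,im): cv2.imwrite(f"pics/{n}.png",cv2.cvtColor(im,cv2.COLOR_RGB2BGR))
E
python3 - <<'E'
from h import *
s=manip.read_state();print({k:np.round(s[k],3) for k in("clock","eef_pos","eef_rot")})
for c in("scene","side"):
    im,d=manip.camera(c);save(c,im)
    print(c,np.round(manip.calibration(c)["pose"],2).tolist())
    for q in("mill_mid","shaker_mid","green_jar_mid","cork_jar_mid","tray","tin","lemon"):
        for r in manip.cut_out(q,c)[:4]:
            P=maskpts(c,r["mask"],d)
            print(q,round(r["score"],2),np.round(r["position"]),r["mask"].sum(),np.round(np.percentile(P,[2,50,98],axis=0)).astype(int).tolist() if len(P) else None)
E
```

```text
{'clock': np.float64(0.0), 'eef_pos': array([208.482, 508.918, 404.07 ]), 'eef_rot': array([-3.14 , -0.   ,  2.753])}
scene [[0.81, 0.27, -0.51, 150.8], [-0.58, 0.38, -0.72, -358.2], [-0.01, 0.89, 0.46, 461.37], [0.0, 0.0, 0.0, 1.0]]
mill_mid 0.79 [318. 333.] 2663 [[415, 30, 5], [430, 40, 68], [458, 69, 122]]
shaker_mid 0.96 [250. 279.] 1014 [[418, 243, 3], [432, 250, 49], [456, 271, 91]]
green_jar_mid 0.89 [185. 230.] 1224 [[383, 451, 6], [400, 457, 65], [426, 485, 108]]
green_jar_mid 0.84 [378. 228.] 1185 [[705, 231, 5], [715, 241, 64], [745, 274, 109]]
green_jar_mid 0.56 [282. 297.] 1968 [[420, 139, 2], [435, 147, 67], [466, 207, 108]]
green_jar_mid 0.56 [252. 277.] 962 [[418, 243, 6], [432, 249, 49], [452, 267, 91]]
cork_jar_mid 0.85 [224. 250.] 1217 [[417, 362, 4], [433, 368, 60], [459, 398, 99]]
tray 0.77 [339. 277.] 3939 [[555, 98, 7], [595, 216, 15], [637, 380, 19]]
tin 0.74 [338. 233.] 847 [[677, 312, 5], [701, 353, 25], [739, 415, 28]]
lemon 0.84 [419. 268.] 847 [[684, 95, 2], [698, 115, 43], [799, 181, 60]]
side [[0.98, 0.1, -0.18, 389.37], [-0.21, 0.53, -0.82, -642.74], [0.01, 0.84, 0.54, 660.55], [0.0, 0.0, 0.0, 1.0]]
mill_mid 0.55 [256. 324.] 1841 [[419, 27, 5], [440, 36, 68], [463, 65, 120]]
shaker_mid 0.76 [243. 252.] 320 [[420, 243, 16], [436, 251, 74], [455, 264, 90]]
green_jar_mid 0.88 [254. 271.] 797 [[422, 137, 52], [443, 146, 95], [467, 180, 108]]
green_jar_mid 0.76 [222. 205.] 840 [[385, 447, 6], [405, 454, 70], [428, 487, 108]]
green_jar_mid 0.67 [386. 247.] 1170 [[707, 228, 0], [724, 236, 63], [759, 313, 108]]
cork_jar_mid 0.56 [241. 226.] 800 [[419, 359, 16], [439, 368, 71], [463, 402, 98]]
tray 0.58 [324. 280.] 3611 [[558, 95, 9], [599, 215, 14], [639, 377, 19]]
tray 0.28 [395. 293.] 750 [[686, 92, 14], [706, 109, 45], [736, 140, 60]]
tin 0.88 [358. 238.] 795 [[679, 309, 4], [707, 349, 24], [740, 411, 28]]
lemon 0.64 [394. 290.] 745 [[686, 92, 18], [706, 109, 46], [735, 142, 60]]
```

View pics/scene.png

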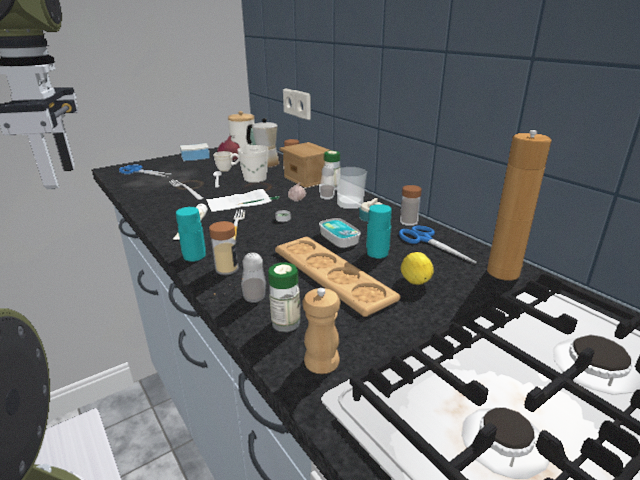

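View pics/side.png

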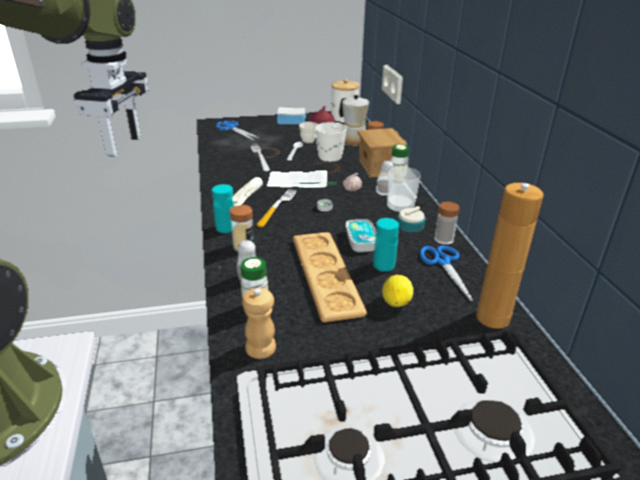

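Three green-jar-class candidates: the green cap (283,297) is the one, while the turquoise ones at (190,235) and (378,230) are look-alikes. The mill is at (321,330), not the tall one at (517,205). The cork-lidded jar is at (224,248), not the far one at (410,205). The shaker is at (253,277). The tin (340,233) is at the tray's left (+y) end. Next is a close look with the wrist camera.

```bash
python3 -m creep '{"slide":[[3.4,-4,0],[3.4,-4,0],[3.4,-4,0],[3.4,-4,0],[3.4,-4,0],[3.4,-4,0],[3.4,-4,0],[0,0,0]],"turn":[-0.169,-0.169,-0.169,-0.169,-0.169,-0.169,-0.168,0],"claw":[1,1,1,1,1,1,1,1]}' 20
cat > look.py <<'E'
from h import *
import sys
s=manip.read_state();print({k:np.round(s[k],3).tolist() for k in("clock","eef_pos","eef_rot","joints")})
cal=manip.calibration("wrist");im,d=manip.camera("wrist");save(sys.argv[1],im);np.save("d.npy",d)
for q in sys.argv[2:]:
    for r in manip.cut_out(q,"wrist")[:3]:
        P=maskpts("wrist",r["mask"],d,cal)
        if len(P)<30: continue
        top=P[P[:,2]>np.percentile(P[:,2],97)-12]
        c,_=cv2.minEnclosingCircle(top[:,:2].astype(np.float32))
        print(q,round(r["score"],2),np.round(r["position"]),r["mask"].sum(),np.round(np.percentile(P,[2,50,98],axis=0)).astype(int).tolist(),"top circle",np.round(c),round(_),"median",np.round(np.median(top,0)))
        if q=="tray":
            t=P[(P[:,2]>4)&(P[:,2]<24)]
            print("tray rect",cv2.minAreaRect(t[:,:2].astype(np.float32)))
E
python3 look.py w1 mill_mid shaker_mid green_jar_mid cork_jar_mid tray tin lemon
```

```text
clock: 1.8
eef_pos: [448.0, 226.8, 404.5]
eef_rot: [3.142, 0.0, 1.565]
wrist_force: [0.5, 1.2, -0.8]
finger_gap: 94.0
finger_force: 0.0
{'clock': 1.8, 'eef_pos': [448.003, 226.777, 404.528], 'eef_rot': [3.142, 0.0, 1.565], 'joints': [0.396, 0.193, 1.654, -0.0, 1.294, 0.401]}
mill_mid 0.9 [308. 376.] 3443 [[418, 35, 5], [441, 70, 58], [464, 80, 129]] top circle [442. 144.] 111 median [442.  51. 118.]
shaker_mid 0.88 [302. 171.] 2237 [[423, 249, 32], [441, 269, 84], [458, 284, 90]] top circle [440. 262.] 17 median [441. 264.  87.]
green_jar_mid 0.85 [615. 176.] 2702 [[706, 235, 5], [709, 257, 40], [722, 277, 70]] top circle [717. 253.] 21 median [708. 252.  64.]
green_jar_mid 0.6 [309. 295.] 4452 [[423, 144, 10], [445, 175, 105], [466, 187, 108]] top circle [445. 164.] 23 median [444. 166. 107.]
cork_jar_mid 0.89 [304.  19.] 2811 [[421, 362, 9], [442, 370, 96], [462, 381, 98]] top circle [441. 380.] 23 median [441. 373.  97.]
tray 0.7 [479. 148.] 28048 [[556, 117, 10], [601, 277, 14], [640, 387, 18]] top circle [600. 245.] 151 median [601. 277.  14.]
tray rect ((599.1725463867188, 244.71676635742188), (88.03162384033203, 294.7149658203125), 1.0406211614608765)
tin 0.92 [607.  60.] 7064 [[677, 313, 4], [696, 353, 24], [726, 396, 27]] top circle [705. 356.] 49 median [699. 352.  24.]
lemon 0.94 [586. 306.] 3981 [[685, 102, 22], [702, 137, 48], [730, 161, 60]] top circle [713. 129.] 27 median [708. 133.  55.]
```

View pics/w1.png

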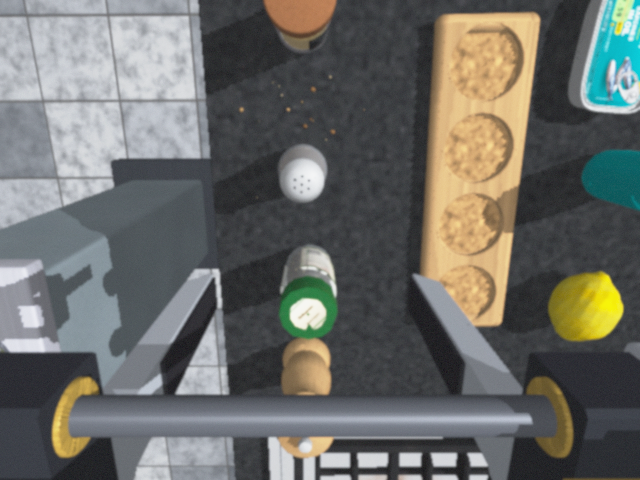

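The picture shows the shaker (302,172), green cap (309,305), cork lid (300,15) and mill (305,400, half hidden by the gripper rod), plus four empty wells; the dark spot seen on the tray from the side cameras was a shadow. Next are the well centres and the mill's profile.

```bash
python3 - <<'E'
from h import *
cal=manip.calibration("wrist");im,d=manip.camera("wrist")
P=world("wrist",*np.meshgrid(np.arange(640),np.arange(480)),d.astype(float),cal)
m=manip.cut_out("tray","wrist")[0]["mask"]
t=P[m&(d>0)]; print("z hist",np.histogram(t[:,2],bins=range(4,24)))
low=((m)&(P[...,2]<12.5)&(P[...,2]>6)).astype(np.uint8); low=cv2.morphologyEx(low,cv2.MORPH_OPEN,np.ones((5,5)))
n,l,st,c=cv2.connectedComponentsWithStats(low)
for i in range(1,n):
    if st[i,4]>500:
        q=P[l==i]; print(np.round(cv2.minEnclosingCircle(q[:,:2].astype(np.float32))[0]),np.round(q.mean(0),1),np.round(np.ptp(q,0)),np.round(c[i]))
for cam in("scene","side"):
    im,d=manip.camera(cam); m=manip.cut_out("mill_mid",cam)[0]["mask"]; Q=maskpts(cam,m,d)
    R=np.array(manip.calibration(cam)["pose"])[:2,0]; R/=np.linalg.norm(R)
    for z in range(5,130,10):
        s=Q[abs(Q[:,2]-z)<4]
        if len(s)>3: a=s[:,:2]@R; print(cam,z,np.round(np.ptp(a)),round((a.max()+a.min())/2),R.round(3))
E
```

```text
z hist (array([   0,    1,    1,    4,   46,  628, 3502, 5916, 2547,  946,  997,
       2455, 5392, 3876,  724,   53,    0,    0,    0]), array([ 4,  5,  6,  7,  8,  9, 10, 11, 12, 13, 14, 15, 16, 17, 18, 19, 20,
       21, 22, 23]))
[608. 356.] [606.9 354.7  11.2] [29. 42.  3.] [497.  65.]
[595. 283.] [598.3 286.3  11.2] [52. 48.  4.] [478. 145.]
[601. 207.] [600.5 206.9  11.3] [57. 58.  4.] [470. 228.]
[606. 138.] [607.9 143.9  11.2] [49. 44.  4.] [470. 288.]
scene 5 66.0 325 [ 0.814 -0.58 ]
scene 15 50.0 326 [ 0.814 -0.58 ]
scene 25 41.0 327 [ 0.814 -0.58 ]
scene 35 43.0 327 [ 0.814 -0.58 ]
scene 45 49.0 327 [ 0.814 -0.58 ]
scene 55 46.0 327 [ 0.814 -0.58 ]
scene 65 40.0 327 [ 0.814 -0.58 ]
scene 75 35.0 326 [ 0.814 -0.58 ]
scene 85 40.0 326 [ 0.814 -0.58 ]
scene 95 40.0 326 [ 0.814 -0.58 ]
scene 105 49.0 327 [ 0.814 -0.58 ]
scene 115 48.0 326 [ 0.814 -0.58 ]
scene 125 9.0 327 [ 0.814 -0.58 ]
side 5 59.0 416 [ 0.978 -0.208]
side 15 50.0 421 [ 0.978 -0.208]
side 25 41.0 421 [ 0.978 -0.208]
side 35 41.0 423 [ 0.978 -0.208]
side 45 47.0 422 [ 0.978 -0.208]
side 55 46.0 421 [ 0.978 -0.208]
side 65 39.0 421 [ 0.978 -0.208]
side 75 35.0 421 [ 0.978 -0.208]
side 85 38.0 421 [ 0.978 -0.208]
side 95 40.0 421 [ 0.978 -0.208]
side 105 49.0 421 [ 0.978 -0.208]
side 115 48.0 421 [ 0.978 -0.208]
side 125 10.0 421 [ 0.978 -0.208]
```

```bash
python3 -m creep '{"slide":[[-0.2,-5.7,0],[-0.2,-5.7,0],[-0.1,-5.6,0],[0,0,-5],[0,0,-5],[0,0,-4],[0,0,-1],[0,0,0]],"turn":[0,0,0,0,0,0,0,0],"claw":[1,1,1,1,1,1,1,1]}' 20 && python3 -m creep '{"slide":[[0,0,0],[0,0,0],[0,0,0],[0,0,0],[0,0,0],[0,0,0]],"turn":[0,0,0,0,0,0],"claw":[0.3,0.3,0.3,0.3,0.3,0.3]}' 20
```

```text
clock: 3.5
eef_pos: [441.8, 59.0, 255.2]
eef_rot: [3.142, -0.0, 1.571]
wrist_force: [0.3, 0.3, -0.1]
finger_gap: 94.0
finger_force: 0.0
clock: 4.25
eef_pos: [441.5, 59.0, 254.7]
eef_rot: [-3.142, -0.0, 1.571]
wrist_force: [-1.1, 0.7, 2.0]
finger_gap: 49.2
finger_force: 20.0
```

```bash
python3 -m creep '{"slide":[[0,0,2],[0,0,5],[0,0,5],[0,0,3],[0,0,0]],"turn":[0,0,0,0,0],"claw":[0.3,0.3,0.3,0.3,0.3]}' 20; python3 - <<'E'
from h import *
im,d=manip.camera("side");save("s2",im[150:450,120:520])
E
```

```text
clock: 4.88
eef_pos: [441.5, 59.0, 405.9]
eef_rot: [3.138, -0.0, 1.571]
wrist_force: [0.2, -0.5, -2.6]
finger_gap: 49.3
finger_force: 20.0
```

View pics/s2.png

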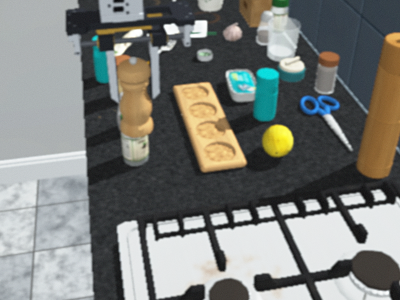

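The mill hangs upright in the fingers, its centre at about crop pixel (136,95). I'll measure its axis in the hand, then place it.

```bash
cat > held.py <<'E'
from h import *
import sys
# axis of a held round thing from both fixed cameras: silhouettes' mid-planes intersected (pixel rays), per height band
q=sys.argv[1]; s=manip.read_state(); e=np.array(s["eef_pos"])
A=[];B=[]
for cam in("scene","side"):
    cal=manip.calibration(cam);im,d=manip.camera(cam);r=[x for x in manip.cut_out(q,cam)]
    best=min(r,key=lambda x:np.linalg.norm(np.median(maskpts(cam,x["mask"],d),0)[:2]-e[:2]))
    Q=maskpts(cam,best["mask"],d); Q=Q[np.linalg.norm(Q[:,:2]-e[:2],axis=1)<60]
    c=np.array(cal["pose"])[:3,3]
    b=np.arctan2(Q[:,1]-c[1],Q[:,0]-c[0]); z=Q[:,2]
    print(cam,best["score"].__round__(2),"z",np.percentile(z,[1,99]).round(),"n",len(Q))
    bs=[]
    lo,hi=np.percentile(z,[1,99])
    for k in np.linspace(lo+6,hi-6,8):
        w=b[abs(z-k)<5]
        if len(w)>10: bs.append((w.max()+w.min())/2)
    print("  bearings*400mm",np.round((np.array(bs)-np.median(bs))*400,1))
    t=np.median(bs); n=np.array([-np.sin(t),np.cos(t)]); A.append(n);B.append(n@c[:2])
x=np.linalg.solve(A,B);print("axis",x.round(1),"tool",e.round(1),"offset",(x-e[:2]).round(1))
E
python3 held.py mill_mid
```

```text
scene 0.92 z [154. 275.] n 3287
  bearings*400mm [ 0.5  0.4  0.3 -0.3  0.6 -1.  -2.1 -1.2]
side 0.6 z [152. 275.] n 2247
  bearings*400mm [ 0.1  0.5  0.  -0.3 -0.2  0.3 -0.6 -0. ]
axis [440.9  55.7] tool [441.4  58.9 404.2] offset [-0.4 -3.2]
```

```bash
python3 -m creep '{"slide":[[2.6,4.95,0],[2.6,4.95,0],[2.6,4.95,0],[2.6,4.95,0],[2.6,4.95,0],[2.6,4.95,0],[0,0,0],[0,0,0]],"turn":[0,0,0,0,0,0,0,0],"claw":[0.3,0.3,0.3,0.3,0.3,0.3,0.3,0.3]}' 20; python3 -m creep '{"slide":[[0,0,-4],[0,0,-4],[0,0,-3],[0,0,0],[0,0,0]],"turn":[0,0,0,0,0],"claw":[0.3,0.3,0.3,0.3,0.3]}' 20; python3 held.py mill_mid; python3 - <<'E'
from h import *
im,d=manip.camera("side");save("s3",cv2.resize(im[150:350,200:460],None,fx=2.5,fy=2.5))
E
```

```text
clock: 6.12
eef_pos: [597.6, 355.8, 403.1]
eef_rot: [-3.14, 0.001, 1.571]
wrist_force: [-1.1, 0.7, -1.6]
finger_gap: 49.1
finger_force: 20.0
clock: 6.75
eef_pos: [597.7, 355.5, 296.8]
eef_rot: [3.139, -0.001, 1.57]
wrist_force: [0.4, -0.4, -0.8]
finger_gap: 49.6
finger_force: 20.0
scene 0.71 z [ 45. 168.] n 1256
  bearings*400mm [ 0.8  0.6  0.3 -0.3  0.9 -0.4 -1.5 -0.8]
side 0.9 z [ 44. 168.] n 1165
  bearings*400mm [ 0.1  0.6  0.2 -0.2 -0.9 -0.1 -0.4  0.1]
axis [600.2 357.9] tool [597.7 355.5 296.8] offset [2.5 2.4]
```

View pics/s3.png

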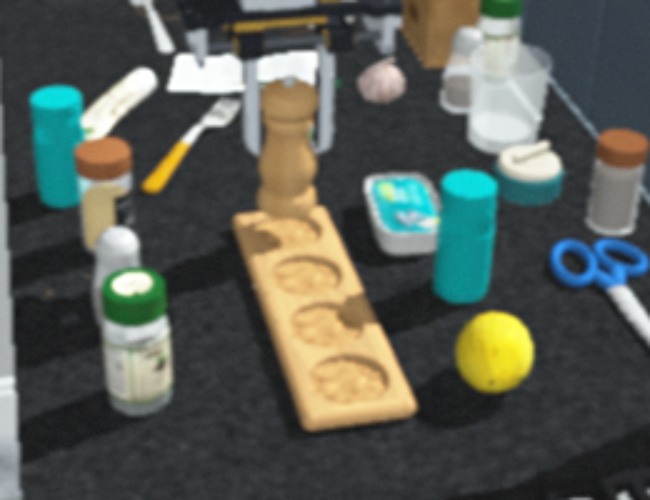

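The mill hovers over the far-left well at (285,200), slightly past its centre. I'll shift -2 mm in y and lower it.

```bash
python3 -m creep '{"slide":[[0,-0.2,-1.5],[0,0,-0.8],[0,0,-0.4],[0,0,0],[0,0,0]],"turn":[0,0,0,0,0],"claw":[0.3,0.3,0.3,0.3,0.3]}' 20;  python3 held.py mill_mid
```

```text
clock: 7.62
eef_pos: [597.5, 354.0, 268.0]
eef_rot: [3.141, -0.0, 1.571]
wrist_force: [0.1, 0.4, -2.4]
finger_gap: 49.3
finger_force: 20.0
scene 0.91 z [ 18. 140.] n 1255
  bearings*400mm [ 1.   0.8  0.6  0.4 -0.4 -1.6 -1.7 -0.5]
side 0.68 z [ 16. 138.] n 1115
  bearings*400mm [ 0.3  0.3 -0.   0.4  0.  -0.3 -0.7 -0.2]
axis [599.1 354.8] tool [597.5 354.  268. ] offset [1.6 0.8]
```

```bash
python3 -m creep '{"slide":[[0,0,-0.2],[0,0,-0.1],[0,0,0],[0,0,0]],"turn":[0,0,0,0],"claw":[0.3,0.3,0.3,0.3]}' 20
```

```text
clock: 8.32
eef_pos: [597.5, 354.1, 265.2]
eef_rot: [3.141, -0.0, 1.571]
wrist_force: [-1.2, 1.2, 6.1]
finger_gap: 49.7
finger_force: 20.0
```

Light contact at floor height, so the mill is down. Release, rise, and go over the cork jar.

```bash
python3 -m creep '{"slide":[[0,0,0],[0,0,0],[0,0,0],[0,0,0],[0,0,4],[0,0,5],[0,0,5],[0,0,0]],"turn":[0,0,0,0,0,0,0,0],"claw":[1,1,1,1,1,1,1,1]}' 20;  python3 -m creep '{"slide":[[-5,-1,0],[-5,-1,0],[-5,-1,0],[-0.6,-2,0],[0,-3,0],[0,0,0]],"turn":[0,0,0,0,0,0],"claw":[1,1,1,1,1,1]}' 20;  python3 look.py w2 mill_mid cork_jar_mid tray
```

```text
clock: 9.32
eef_pos: [597.3, 353.9, 409.5]
eef_rot: [3.135, -0.003, 1.571]
wrist_force: [-0.4, -0.4, -1.3]
finger_gap: 93.8
finger_force: 0.0
clock: 10.07
eef_pos: [441.4, 272.9, 404.1]
eef_rot: [-3.141, 0.0, 1.569]
wrist_force: [-1.1, 0.4, -0.0]
finger_gap: 94.2
finger_force: 0.0
{'clock': 10.075, 'eef_pos': [441.433, 272.886, 404.112], 'eef_rot': [-3.141, 0.0, 1.569], 'joints': [0.483, 0.231, 1.609, -0.0, 1.302, 0.485]}
mill_mid 0.73 [532. 121.] 8776 [[571, 328, 18], [584, 352, 125], [615, 374, 138]] top circle [595. 350.] 24 median [593. 351. 128.]
cork_jar_mid 0.95 [311.  68.] 4219 [[419, 364, 95], [441, 386, 97], [462, 407, 98]] top circle [441. 386.] 24 median [441. 387.  97.]
tray 0.7 [474. 213.] 18178 [[556, 126, 10], [598, 265, 15], [639, 388, 18]] top circle [598. 245.] 151 median [598. 265.  15.]
tray rect ((598.9746704101562, 244.5694122314453), (87.76799774169922, 294.87371826171875), 0.9815212488174438)
```

View pics/w2.png

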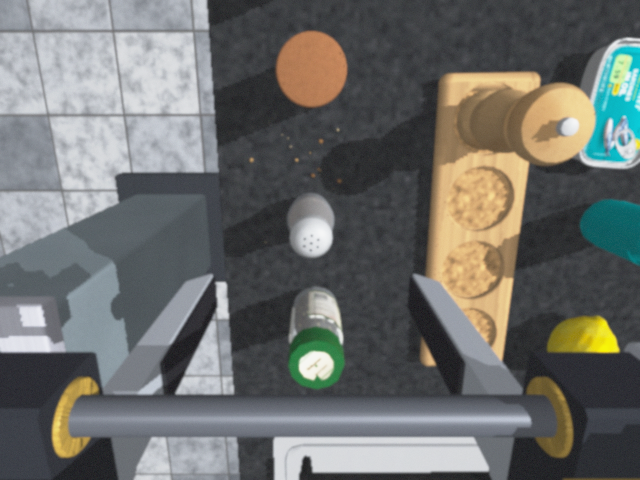

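The mill stands in the far-left well (top 350 in y, as expected); the cork lid is at (311,68), i.e. (441,386). Picking it.

```bash
python3 -m creep '{"slide":[[0,5.7,0],[0,5.6,0],[0,0,-5],[0,0,-5],[0,0,-5],[0,0,-2.2],[0,0,0]],"turn":[0,0,0,0,0,0,0],"claw":[1,1,1,1,1,1,1]}' 20 && python3 -m creep '{"slide":[[0,0,0],[0,0,0],[0,0,0],[0,0,0],[0,0,0],[0,0,0]],"turn":[0,0,0,0,0,0],"claw":[0.3,0.3,0.3,0.3,0.3,0.3]}' 20
```

```text
clock: 11.15
eef_pos: [441.1, 387.3, 230.8]
eef_rot: [-3.139, 0.002, 1.571]
wrist_force: [0.4, 0.8, 1.0]
finger_gap: 94.0
finger_force: 0.0
clock: 11.9
eef_pos: [441.5, 387.0, 232.8]
eef_rot: [3.141, -0.0, 1.571]
wrist_force: [-0.9, -0.5, 1.3]
finger_gap: 47.5
finger_force: 20.0
```

```bash
python3 -m creep '{"slide":[[0,0,4],[0,0,6],[0,0,6],[4.0,-2.65,0],[3.9,-2.65,0],[3.9,-2.65,0],[3.9,-2.65,0],[0,0,0]],"turn":[0,0,0,0,0,0,0,0],"claw":[0.3,0.3,0.3,0.3,0.3,0.3,0.3,0.3]}' 20; python3 -m creep '{"slide":[[0,0,-5],[0,0,-5],[0,0,-3],[0,0,0],[0,0,0]],"turn":[0,0,0,0,0],"claw":[0.3,0.3,0.3,0.3,0.3]}' 20; python3 held.py cork_jar_mid
```

```text
clock: 12.9
eef_pos: [600.4, 278.7, 391.5]
eef_rot: [-3.141, 0.001, 1.567]
wrist_force: [-0.3, 0.3, -4.0]
finger_gap: 47.5
finger_force: 20.0
clock: 13.52
eef_pos: [598.5, 281.4, 264.4]
eef_rot: [3.14, -0.001, 1.571]
wrist_force: [0.3, -0.8, -1.3]
finger_gap: 47.7
finger_force: 20.0
scene 0.95 z [ 35. 131.] n 1113
  bearings*400mm [ 1.7  1.6  1.6  0.  -0.  -0.1 -0.6 -0.2]Traceback (most recent call last):
  File "held.py", line 12, in <module>
    print(cam,best["score"].__round__(2),"z",np.percentile(z,[1,99]).round(),"n",len(Q))
                                             ~~~~~~~~~~~~~^^^^^^^^^^
    return _quantile_unchecked(
        a, q, axis, out, overwrite_input, method, keepdims, weights)
    return _ureduce(a,
                    func=_quantile_ureduce_func,
    ...<5 lines>...
                    overwrite_input=overwrite_input,
                    method=method)
    r = func(a, **kwargs)
    result = _quantile(arr,
                       quantiles=q,
    ...<2 lines>...
                       out=out,
                       weights=wgt)
    slices_having_nans = np.isnan(arr[-1, ...])
                                  ~~~^^^^^^^^^
IndexError: index -1 is out of bounds for axis 0 with size 0
```

Position is good; lower.

```bash
python3 -m creep '{"slide":[[0,0,-1.2],[0,0,-0.5],[0,0,-0.2],[0,0,-0.1],[0,0,0],[0,0,0]],"turn":[0,0,0,0,0,0],"claw":[0.3,0.3,0.3,0.3,0.3,0.3]}' 20
```

```text
clock: 14.48
eef_pos: [598.5, 281.0, 242.8]
eef_rot: [3.141, -0.0, 1.571]
wrist_force: [0.4, 0.3, -0.8]
finger_gap: 47.8
finger_force: 20.0
```

```bash
python3 -m creep '{"slide":[[0,0,-0.1],[0,0,0],[0,0,0],[0,0,0],[0,0,0],[0,0,5],[0,0,6],[0,0,5]],"turn":[0,0,0,0,0,0,0,0],"claw":[0.3,0.3,1,1,1,1,1,1]}' 20; python3 -m creep '{"slide":[[-4.8,-3.7,0],[-4.8,-3.7,0],[-4.8,-3.7,0],[-1.0,-5,0],[0,-6,0],[0,0,0]],"turn":[0,0,0,0,0,0],"claw":[1,1,1,1,1,1]}' 20;python3 look.py w3 mill_mid cork_jar_mid green_jar_mid shaker_mid
```

```text
clock: 15.48
eef_pos: [598.3, 280.8, 404.1]
eef_rot: [3.14, -0.0, 1.571]
wrist_force: [0.0, -0.4, -0.5]
finger_gap: 94.1
finger_force: 0.0
clock: 16.23
eef_pos: [444.3, 57.2, 402.0]
eef_rot: [3.141, 0.0, 1.566]
wrist_force: [0.6, 0.1, -0.1]
finger_gap: 94.4
finger_force: 0.0
{'clock': 16.225, 'eef_pos': [444.305, 57.155, 401.986], 'eef_rot': [3.141, 0.0, 1.566], 'joints': [0.046, 0.073, 1.797, -0.0, 1.271, 0.051]}
green_jar_mid 0.6 [311.  80.] 4104 [[424, 141, 67], [444, 163, 107], [465, 183, 108]] top circle [444. 162.] 23 median [444. 163. 107.]
```

View pics/w3.png

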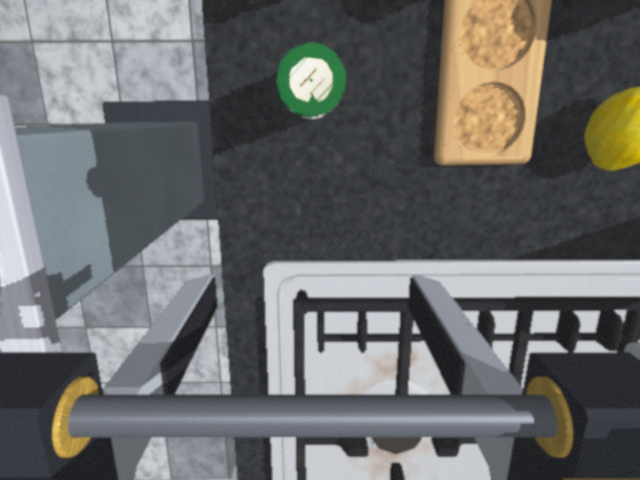

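The green cap is at (311,80), i.e. (444,162.5), radius 23 as specified; the two right-hand wells are empty.

```bash
python3 -m creep '{"slide":[[0,5.3,0],[0,5.2,0],[0,0,-5],[0,0,-5],[0,0,-5],[0,0,-1.4],[0,0,0]],"turn":[0,0,0,0,0,0,0],"claw":[1,1,1,1,1,1,1]}' 20 && python3 -m creep '{"slide":[[0,0,0],[0,0,0],[0,0,0],[0,0,0],[0,0,0],[0,0,0]],"turn":[0,0,0,0,0,0],"claw":[0.3,0.3,0.3,0.3,0.3,0.3]}' 20
```

```text
clock: 17.35
eef_pos: [444.7, 165.5, 238.0]
eef_rot: [-3.141, 0.0, 1.572]
wrist_force: [-0.3, 0.5, 0.7]
finger_gap: 94.0
finger_force: 0.0
clock: 18.1
eef_pos: [444.5, 164.9, 237.7]
eef_rot: [3.142, -0.0, 1.571]
wrist_force: [0.3, -0.8, 0.6]
finger_gap: 46.0
finger_force: 20.0
```

```bash
python3 -m creep '{"slide":[[0,0,4],[0,0,6],[0,0,6],[5.2,1.5,0],[5.2,1.5,0],[5.1,1.5,0],[0,0,0],[0,0,0]],"turn":[0,0,0,0,0,0,0,0],"claw":[0.3,0.3,0.3,0.3,0.3,0.3,0.3,0.3]}' 20; python3 -m creep '{"slide":[[0,0,-5],[0,0,-5],[0,0,-3],[0,0,-1],[0,0,-0.5],[0,0,0],[0,0,0]],"turn":[0,0,0,0,0,0,0],"claw":[0.3,0.3,0.3,0.3,0.3,0.3,0.3]}' 20
```

```text
clock: 19.1
eef_pos: [599.2, 209.9, 397.1]
eef_rot: [-3.14, 0.0, 1.571]
wrist_force: [-0.3, -0.6, -0.0]
finger_gap: 45.8
finger_force: 20.0
clock: 19.98
eef_pos: [599.6, 210.0, 253.8]
eef_rot: [3.14, -0.0, 1.571]
wrist_force: [-0.0, -0.2, -1.2]
finger_gap: 45.8
finger_force: 20.0
```

```bash
python3 -m creep '{"slide":[[0,0,-0.3],[0,0,-0.2],[0,0,-0.1],[0,0,0],[0,0,0]],"turn":[0,0,0,0,0],"claw":[0.3,0.3,0.3,0.3,0.3]}' 20
```

```text
clock: 20.6
eef_pos: [599.5, 210.0, 247.7]
eef_rot: [3.141, -0.0, 1.571]
wrist_force: [-5.1, -1.8, 9.6]
finger_gap: 46.2
finger_force: 20.0
```

```bash
python3 -m creep '{"slide":[[0,0,0],[0,0,0],[0,0,0],[0,0,0],[0,0,5],[0,0,6],[0,0,5],[0,0,0]],"turn":[0,0,0,0,0,0,0,0],"claw":[1,1,1,1,1,1,1,1]}' 20; python3 -m creep '{"slide":[[-5.3,-2,0],[-5.3,-2,0],[-5.3,-2,0],[0,0,0],[0,0,0]],"turn":[0,0,0,0,0],"claw":[1,1,1,1,1]}' 20;python3 look.py w4 mill_mid cork_jar_mid green_jar_mid shaker_mid tray
```

```text
clock: 21.6
eef_pos: [599.4, 209.9, 411.1]
eef_rot: [3.135, -0.002, 1.571]
wrist_force: [-0.4, 0.4, 0.4]
finger_gap: 94.0
finger_force: 0.0
clock: 22.22
eef_pos: [440.9, 150.1, 406.6]
eef_rot: [3.141, -0.0, 1.571]
wrist_force: [0.2, -0.6, -0.3]
finger_gap: 93.5
finger_force: 0.0
{'clock': 22.225, 'eef_pos': [440.916, 150.05, 406.578], 'eef_rot': [3.141, -0.0, 1.571], 'joints': [0.249, 0.109, 1.746, 0.0, 1.286, 0.249]}
cork_jar_mid 0.81 [537.  47.] 7898 [[574, 257, 19], [587, 278, 106], [618, 300, 108]] top circle [597. 280.] 24 median [595. 280. 107.]
green_jar_mid 0.92 [626.  91.] 1583 [[706, 233, 3], [709, 252, 23], [722, 274, 43]] top circle [717. 252.] 20 median [708. 250.  36.]
shaker_mid 0.76 [311.  76.] 2320 [[421, 244, 30], [440, 260, 86], [458, 278, 91]] top circle [440. 262.] 17 median [440. 261.  87.]
shaker_mid 0.26 [462. 153.] 16460 [[556, 102, 10], [586, 204, 16], [639, 323, 18]] top circle [597. 213.] 121 median [586. 204.  16.]
tray 0.71 [460. 152.] 16632 [[556, 102, 9], [586, 204, 16], [639, 323, 18]] top circle [597. 213.] 121 median [586. 204.  16.]
tray rect ((599.682861328125, 211.95578002929688), (88.36494445800781, 230.144287109375), 0.8854097723960876)
```

View pics/w4.png

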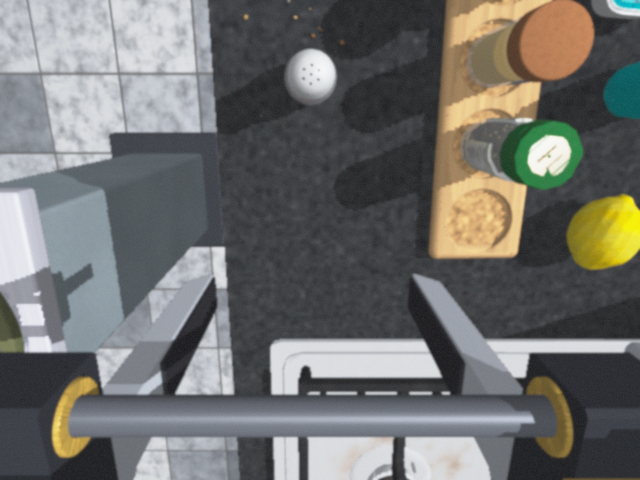

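Cork and green jars stand in their wells, shaker dome at (311,76), i.e. (440,262). Picking it.

```bash
python3 -m creep '{"slide":[[0,5.6,0],[0,5.6,0],[0,0,-5],[0,0,-5],[0,0,-5],[0,0,-3],[0,0,0]],"turn":[0,0,0,0,0,0,0],"claw":[1,1,1,1,1,1,1]}' 20 && python3 -m creep '{"slide":[[0,0,0],[0,0,0],[0,0,0],[0,0,0],[0,0,0],[0,0,0]],"turn":[0,0,0,0,0,0],"claw":[0.3,0.3,0.3,0.3,0.3,0.3]}' 20
```

```text
clock: 23.4
eef_pos: [440.3, 261.9, 224.8]
eef_rot: [-3.138, 0.002, 1.571]
wrist_force: [0.2, 0.5, 0.3]
finger_gap: 93.7
finger_force: 0.0
clock: 24.15
eef_pos: [440.5, 262.0, 226.7]
eef_rot: [-3.141, -0.0, 1.571]
wrist_force: [-0.4, 0.5, 2.0]
finger_gap: 40.9
finger_force: 20.0
```

```bash
python3 -m creep '{"slide":[[0,0,4],[0,0,6],[0,0,6],[4,-3.1,0],[4,-3.1,0],[4,-3.1,0],[4,-3.2,0],[0,0,0]],"turn":[0,0,0,0,0,0,0,0],"claw":[0.3,0.3,0.3,0.3,0.3,0.3,0.3,0.3]}' 20; python3 -m creep '{"slide":[[0,0,-5],[0,0,-5],[0,0,-3],[0,0,-1],[0,0,-0.5],[0,0,0],[0,0,0]],"turn":[0,0,0,0,0,0,0],"claw":[0.3,0.3,0.3,0.3,0.3,0.3,0.3]}' 20; python3 held.py shaker_mid
```

```text
clock: 25.15
eef_pos: [602.2, 134.7, 385.6]
eef_rot: [-3.141, 0.0, 1.568]
wrist_force: [-0.3, -0.2, -1.5]
finger_gap: 40.8
finger_force: 20.0
clock: 26.02
eef_pos: [600.6, 137.0, 242.8]
eef_rot: [3.14, -0.0, 1.571]
wrist_force: [0.2, -0.2, -0.8]
finger_gap: 41.4
finger_force: 20.0
scene 0.94 z [ 20. 107.] n 890
  bearings*400mm [ 3.1  2.7  1.3 -1.  -1.2 -0.2 -0.1  0.1]Traceback (most recent call last):
  File "held.py", line 8, in <module>
    best=min(r,key=lambda x:np.linalg.norm(np.median(maskpts(cam,x["mask"],d),0)[:2]-e[:2]))
ValueError: min() iterable argument is empty
```

```bash
python3 -m creep '{"slide":[[0,0,-0.3],[0,0,-0.2],[0,0,-0.1],[0,0,0],[0,0,0]],"turn":[0,0,0,0,0],"claw":[0.3,0.3,0.3,0.3,0.3]}' 20
```

```text
clock: 26.85
eef_pos: [600.5, 137.0, 236.6]
eef_rot: [3.141, -0.0, 1.571]
wrist_force: [-5.8, -0.5, 11.1]
finger_gap: 41.1
finger_force: 20.1
```

```bash
python3 -m creep '{"slide":[[0,0,0],[0,0,0],[0,0,0],[0,0,0],[0,0,5],[0,0,6],[0,0,5],[0,0,0]],"turn":[0,0,0,0,0,0,0,0],"claw":[1,1,1,1,1,1,1,1]}' 20; python3 -m creep '{"slide":[[-5,1,0],[-5,1,0],[-5,1,0],[-5,0,0],[0,0,3],[0,0,0],[0,0,0]],"turn":[0,0,0,0,0,0,0],"claw":[1,1,1,1,1,1,1]}' 20; python3 look.py w5 mill_mid cork_jar_mid green_jar_mid shaker_mid; python3 - <<'E'
from h import *
im,d=manip.camera("side");save("s5",cv2.resize(im[180:340,200:460],None,fx=3,fy=3))
for q in("mill_mid","cork_jar_mid","green_jar_mid","shaker_mid","tin","lemon"):
    for r in manip.cut_out(q,"side")[:3]:
        P=maskpts("side",r["mask"],d); print(q,round(r["score"],2),np.round(np.percentile(P,[2,50,98],axis=0)).astype(int).tolist())
E
```

```text
clock: 27.85
eef_pos: [600.5, 136.9, 400.0]
eef_rot: [3.135, -0.001, 1.571]
wrist_force: [0.2, -0.4, -1.2]
finger_gap: 93.7
finger_force: 0.0
clock: 28.72
eef_pos: [400.6, 166.9, 424.6]
eef_rot: [-3.14, 0.0, 1.571]
wrist_force: [0.9, 0.5, -0.5]
finger_gap: 94.0
finger_force: 0.0
{'clock': 28.725, 'eef_pos': [400.621, 166.9, 424.609], 'eef_rot': [-3.14, 0.0, 1.571], 'joints': [0.31, 0.02, 1.798, -0.0, 1.325, 0.31]}
mill_mid 0.55 [572.  75.] 7297 [[574, 258, 18], [585, 279, 106], [617, 301, 108]] top circle [597. 280.] 24 median [595. 280. 107.]
cork_jar_mid 0.67 [572.  74.] 7291 [[574, 258, 18], [585, 279, 106], [617, 301, 108]] top circle [597. 280.] 24 median [595. 280. 107.]
green_jar_mid 0.73 [561. 169.] 6495 [[576, 188, 19], [586, 211, 111], [618, 230, 118]] top circle [599. 208.] 23 median [596. 209. 117.]
green_jar_mid 0.59 [635. 113.] 238 [[706, 238, 2], [708, 251, 8], [715, 265, 14]] top circle [714. 252.] 16 median [708. 251.   8.]
green_jar_mid 0.34 [532. 241.] 3398 [[579, 124, 17], [590, 145, 72], [610, 160, 100]] top circle [600. 137.] 17 median [596. 140.  97.]
shaker_mid 0.97 [531. 240.] 3252 [[579, 125, 21], [589, 145, 73], [609, 160, 100]] top circle [600. 138.] 17 median [595. 140.  97.]
mill_mid 0.74 [[573, 323, 21], [586, 335, 110], [615, 360, 136]]
cork_jar_mid 0.69 [[575, 254, 18], [586, 266, 100], [619, 296, 109]]
green_jar_mid 0.85 [[385, 447, 6], [407, 455, 65], [430, 485, 108]]
green_jar_mid 0.81 [[577, 182, 17], [592, 190, 89], [620, 222, 118]]
green_jar_mid 0.78 [[707, 228, 1], [724, 236, 65], [749, 272, 108]]
shaker_mid 0.62 [[581, 115, 18], [597, 122, 61], [617, 138, 100]]
tin 0.73 [[679, 309, 3], [707, 351, 24], [740, 414, 27]]
lemon 0.76 [[686, 93, 20], [707, 108, 45], [736, 141, 60]]
```

View pics/s5.png

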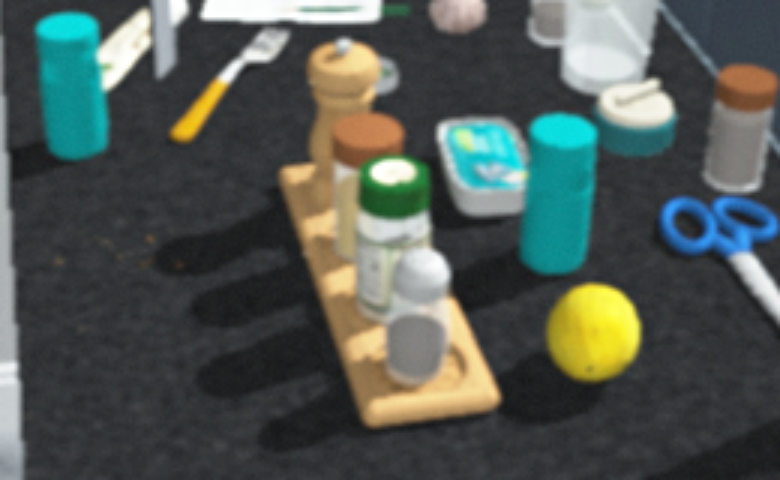

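The picture shows all four standing in order from the tin: mill, cork jar, green jar, shaker (417,330). Their heights and centres match the wells, and the tin and lemon have not moved.

```bash
python3 -c "
from cell import manip
print(manip.sign_off())"
```

```text
the job is handed in; nothing more can be done
None
```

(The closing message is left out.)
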